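# Fit up a square tube in the welding jig and hold the wedge under its free end

### The job

Fit up the square tube in the welding jig for tacking to the foot plate: lay it in the jig with one end close up against the foot plate and press it down past the sprung jaw until it sits fully home in the fork, lying flat on the rest pad. Then slide the taper wedge, thin end first, under the tube's free end until the tube just lifts off the rest pad, leaving a gap of about 2 mm (between 1 and 3) over the pad to allow for weld shrinkage. Finish while still holding the wedge there, with the wedge alone carrying that end of the tube, and leave the other things on the bench where they are.

Things in the scene. Friction and masses are not known exactly. Their poses are not given: they have to be found in the camera images.
- jig: Fixed welding jig. Origin: underside of its base, on the line the tube will lie along (jig y; z up). Base bar 80 wide, 10 thick, from y -75 to +178; rest pad at y -60, fork clip at +100, foot plate at +150. Beyond y -75 is bare bench: a tube with one end at the foot plate overhangs the base by 95 there, its underside 14 above the bench
- jig_fork (a point): Centre of the fork clip's floor, 14 above the bench; fork 30 long (y), 33 wide for the 30 tube. At jig -x a fixed prong, inner face 16.5 off the centre, 66 high, flared outward above 52; at jig +x two low prongs, inner faces 16.5 off, 29 high, with the sprung jaw between them
- jig_plate (a point): On the foot plate (steel workpiece upright across the end of the jig, 80 wide, 8 thick, bolted on, top 80 above the bench): the point of its tube-side face (facing jig -y) where a seated tube's end centre comes, 29 above the bench, 50 from the fork's middle
- rest: Rest pad, steel, 52 (x) x 20 (y) x 4 thick on the jig base, turned with the jig. Origin: centre of its underside, 10 above the bench; top 14 above the bench, level with the fork floor. 160 from the fork's middle
- jaw (a joint): Sprung jaw of the fork clip, a lever 13 wide; 0 = shut, grows swinging outward to jig +x (max 0.6). Its nose reaches to 8.5 from the fork's centre line, 46.5 above the bench (2.5 over a seated tube), sloping back to 16.5 at its top, 70 up. A tube pressed on it opens it to about 0.15, then it snaps back over the tube. Takes about 7 to 14 N down at the fork, more than the tube's weight
- tube: Square steel tube 30 x 30 x 320, about 0.58 kg, both ends alike, loose on the bench between robot and jig. Origin: centre of its underside; long axis y, z up
- tube_a (a point): Centre of the tube's end face at its own +y end (160 from its middle, 15 above its underside)
- tube_b (a point): Centre of the tube's end face at its own -y end
- wedge: Taper wedge, bare steel, 110 long (y), 32 wide (x), flat underside, 6 thick at its thin end (+y) rising evenly 1 in 5 to 28 at its thick end (-y, corners bevelled); 0.48 kg. Origin: centre of its underside. On the bench it meets the seated tube's end 40 behind its thin end; each 5 further lifts that end 1. The tube tips in the fork: gap over the rest pad = 0.6 of the end's rise
- packing: Bystander: flat packing block of the same steel, 75 (y) x 48 (x) x 20 thick, not tapered. Origin: centre of its underside. It and the wedge lie in two places at the right, either way round. Leave it alone
- hammer: Bystander: chipping hammer lying down along x, 250 long, head at +x. Leave it alone
- magnet: Bystander: flat welding magnet, 90 x 75 x 18. Leave it alone
Mind the look-alikes: they are no part of the job. What is shaped like the wedge but green is not meant.

How it is judged:
On the way:
1. the tube lies fully home in the fork under the closed jaw, one end within 8 mm of the foot plate, flat on the rest pad, before the wedge touches it (((y of tube_a in the frame of jig above 0.142 m and x of tube_a in the frame of jig between -0.005 and 0.005 m and z of tube_a in the frame of jig between 0.0265 and 0.0312 m and z of tube_b in the frame of jig between 0.027 and 0.0302 m) or (y of tube_b in the frame of jig above 0.142 m and x of tube_b in the frame of jig between -0.005 and 0.005 m and z of tube_b in the frame of jig between 0.0265 and 0.0312 m and z of tube_a in the frame of jig between 0.027 and 0.0302 m)) and value of joint jaw below 0.06 rad and contact force between tube and rest above 0.3 N and contact force between tube and wedge below 0.1 N), for 0.2 s.
At the end, for the whole second after the job is handed in: Tube in the fork under the closed jaw, one end within 5 mm of the foot plate, its free end raised 1.4 to 5.4 mm (gap 0.9 to 3.3 mm over the rest pad, which carries nothing); the flat wedge carries it (over 0.8 N) and is gripped (over 2 N); robot and packing block off the tube; all still (((y of tube_a in the frame of jig above 0.145 m and x of tube_a in the frame of jig between -0.005 and 0.005 m and z of tube_a in the frame of jig between 0.0265 and 0.0312 m and z of tube_b in the frame of jig between 0.0304 and 0.0344 m) or (y of tube_b in the frame of jig above 0.145 m and x of tube_b in the frame of jig between -0.005 and 0.005 m and z of tube_b in the frame of jig between 0.0265 and 0.0312 m and z of tube_a in the frame of jig between 0.0304 and 0.0344 m)) and value of joint jaw below 0.06 rad and contact force between tube and rest below 0.2 N and contact force between tube and wedge above 0.8 N and contact force between the fingers and wedge above 2 N and contact force between tube and the arm below 0.3 N and contact force between tube and the fingers below 0.3 N and contact force between tube and packing below 0.2 N and angle between wedge's own z axis and vertical below 0.1 rad and linear speed of each of tube, wedge below 0.01 m/s); the arm keeps its last pose, push and grip.
It fails at once if the packing is moved more than 30 mm (distance of packing from where it was at the start of the episode above 0.03 m).
It fails at once if the hammer is moved more than 30 mm (distance of hammer from where it was at the start of the episode above 0.03 m).
It fails at once if the magnet is moved more than 30 mm (distance of magnet from where it was at the start of the episode above 0.03 m).
It also fails if it takes over 64 s, if anything falls off the work surface, if the arm or the gripper's body presses on something with over 40 N, if the wrist force passes 120 N, or if a joint passes its speed limit or range.

### The arm

A 6-joint arm with a two-finger parallel gripper is mounted at the origin on the work surface. World frame = base frame: x ahead of the robot, y to its left, z up, the work surface at z = 0. Lengths are in m, angles in rad, forces in N, time in s.
With the tool pointing down it reaches from about 0.4 to 0.825 m from the base axis. Payload 7 kg.
Tool frame: the origin (TCP) lies at the very end of the fingers, on their centre line; the grasp point (between the pads) lies 19 mm behind it; z points along the fingers, y is the line along which they close (so a half turn about z gives the same grasp; the last joint's range is limited). The gripper opens to 88 mm and grips with 3 to 60 N. Pads are 19 mm wide; open, the fingers measure 130 mm over their backs; the gripper's body (78 mm by 193 mm) begins 47 mm behind the grasp point.
Start: joints at [1.564, 0.359, 0.012, 0, -1.224, -0.288], TCP at [0.196, 0.646, 0.227] pointing down, gripper open.
Joint ranges: [-3.07, 3.07], [-1.43, 2.12], [-1.02, 1.25], [-3.03, 1.67], [-3.05, -0], [-3.03, 3.03]. Speed limits (rad/s): [2.39, 2.39, 3.01, 3.14, 3.14, 3.14].

### API

Orientations are given as [roll, pitch, yaw] about the fixed x, y, z axes, in that order (R = Rz(yaw) Ry(pitch) Rx(roll)).
In Python, from station import arm, grab_frame gives the robot as it stands.
- The arm moves only by the tool jog_arm, never from a script. Its argument "deltas" is a list that holds one entry, the list of rows, each a list of 4 numbers: the shift along the tool's x, y, z in units of 60 mm (1.0 is 60 mm), then the turn about the tool's z in units of 5 degrees (1.0 is 5 degrees). A call has 1 to 8 rows; each row is the pose to reach, as a shift and turn from the pose commanded when the call began, along the tool's axes at that moment; what a row does not reach only later rows make up. A row lasts 1/8 s, in which the tool goes at most 62.5 mm and 10.7 degrees, less where a joint would pass 70% of its speed; a pose out of reach is approached as far as the arm can. A call with a gripper value outside its range is refused whole. "grip" is the finger opening in mm, from 0 to 87.6, set as the call begins (left out, the last holds). The fingers move at their own pace and stop on an object; "squeeze" is the grip in N (left out, the last holds). Time passes only in rows, so rows that repeat a pose let the fingers close. It gives the time, the measured TCP pose, the force, the opening and the grip force at its end, in the units of the state.
- arm.get_state(): the state, without advancing time (a new reading comes with each control period).
- grab_frame(name): name is "side" or "top" or "wrist"; returns a dict with "img" (420x560x3 uint8, red, green, blue), "vfov" (degrees; the focal length in pixels is half the picture's height over the tangent of half this angle, whatever the lens; pixels are square), "cx", "cy" (the principal point, pixels), "xyz" and "rotation" of the camera in the world. Camera axes: x right, y down, z forward; pixel columns grow to the right and rows downward; lengths in m; the calibration is good to about 2 mm. The wrist camera is an equidistant fisheye: a pixel r from the principal point sees the ray r / f radians off the axis. A picture is of the moment at which its call begins. There is no depth.
- arm.job_done(): hands the job in; it is judged then, once.
The state is a dict: "t": time; "q": joint angles; "qd": joint speeds; "joint_efforts": joint torques, N m; "eef_pos": TCP position; "ee_rot": TCP orientation; "force": force on the tool from outside, world axes, zero at the start; "moment": the same for the moment, N m; "width": finger opening in m; "gripper_force": force on a finger pad.
Only numpy, scipy, OpenCV 4.12 (cv2) and the standard library are available. Lean on these libraries where they do the work, as an engineer would, in place of code of your own. Each camera call takes 0.05 s, during which the arm holds its last target. There are 200 camera calls.

## Working session

There is one attempt and no reset: what is moved stays moved. The work goes in short steps, Python scripts to look and compute and a tool call to move; the robot and the scene stay as the last step left them, time stands still between calls to the robot, and variables do not carry over. Pictures are saved under pics/ and viewed, at most 10 in all, crops included, and the job is handed in when it is done.

Besides the shell and the picture viewer there is one more tool, called after "Emit:" by a JSON object that holds its "method" and its "body", one argument or row to a line. jog_arm: Moves the arm, as the interface text tells. Its arguments: {"type":"object","properties":{"deltas":{"type":"array"},"grip":{"type":"number"},"squeeze":{"type":"number"}},"required":["deltas"]}

```bash
mkdir -p pics; ls; cat > h.py <<'E'
import numpy as np, cv2
from station import arm, grab_frame
def save(n,f):
    d=grab_frame(n); cv2.imwrite(f,d["img"][:,:,::-1]); np.save(f[:-4]+'.npy',{k:v for k,v in d.items()},allow_pickle=True); return d
def ray(d,u,v):
    f=210/np.tan(np.radians(d["vfov"])/2); x=(u-d["cx"]);y=(v-d["cy"])
    if d.get("fish"):
        r=np.hypot(x,y);th=r/f; a=np.array([x/r*np.sin(th),y/r*np.sin(th),np.cos(th)]) if r>0 else np.array([0,0,1.])
    else: a=np.array([x/f,y/f,1.])
    R=np.array(d["rotation"]); return np.array(d["xyz"]),R@a
def onz(d,u,v,z=0.):
    o,r=ray(d,u,v); return (o+r*(z-o[2])/r[2]).round(4)
def load(f,fish=False):
    d=np.load(f,allow_pickle=True).item(); d["fish"]=fish; return d
E
python3 - <<'E'
from h import *
for n in("top","side"):
    d=save(n,f"pics/{n}0.png"); print(n,d["vfov"],d["cx"],d["cy"],d["xyz"],np.array(d["rotation"]).shape)
a=cv2.imread("pics/top0.png");b=cv2.imread("pics/side0.png")
cv2.imwrite("pics/t0.png",cv2.resize(a,(800,600),interpolation=cv2.INTER_CUBIC))
cv2.imwrite("pics/s0.png",cv2.resize(b,(800,600),interpolation=cv2.INTER_CUBIC))
print(arm.get_state())
E
```

```text
pics
top 48.82857510385679 277.50884008577316 209.19049903578883 [0.46211628 0.04106815 1.34103341] (3,)
side 44.68800756253886 281.0886558582596 202.2846149865047 [ 0.34607409 -0.85161227  1.04191102] (3,)
{'t': 0.1, 'q': array([ 1.56407130e+00,  3.59306993e-01,  1.11702219e-02, -3.01507824e-04,
       -1.22409691e+00, -2.88120464e-01]), 'qd': array([-1.02792721e-04, -3.91252169e-05,  2.01557025e-03,  2.82226980e-03,
        1.38796356e-03, -1.29634611e-03]), 'joint_efforts': array([-2.30721467e-03, -5.84159195e+01,  2.93751526e+01,  7.01553226e+00,
        1.01396267e-02, -4.86639669e-05]), 'eef_pos': array([0.19603793, 0.64545971, 0.22573158]), 'ee_rot': array([ 3.14013400e+00, -1.36692800e-04, -2.94948048e-01]), 'force': array([ 0.46182991, -0.47506222, -0.17153572]), 'moment': array([-0.03301662,  0.01010354,  0.00737244]), 'gripper_force': 0.0, 'width': 0.08776873887730509}
```

View pics/t0.png

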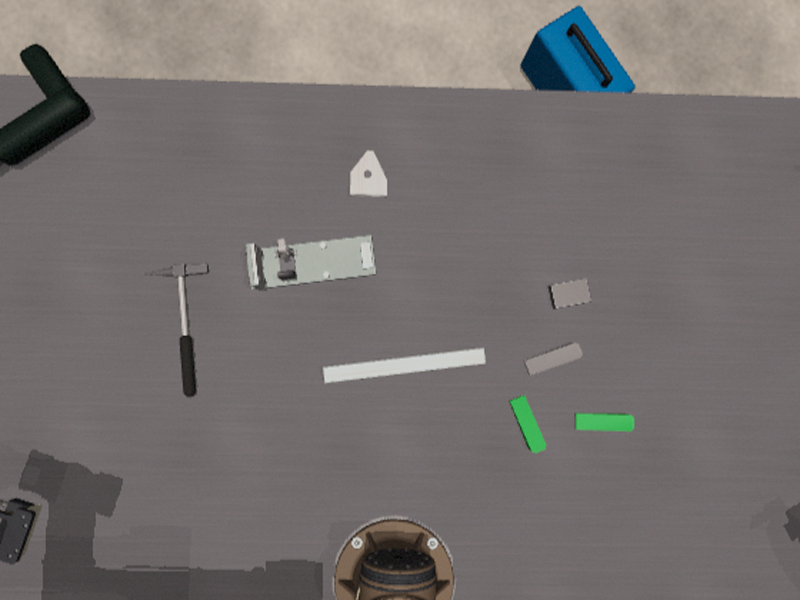

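View pics/s0.png

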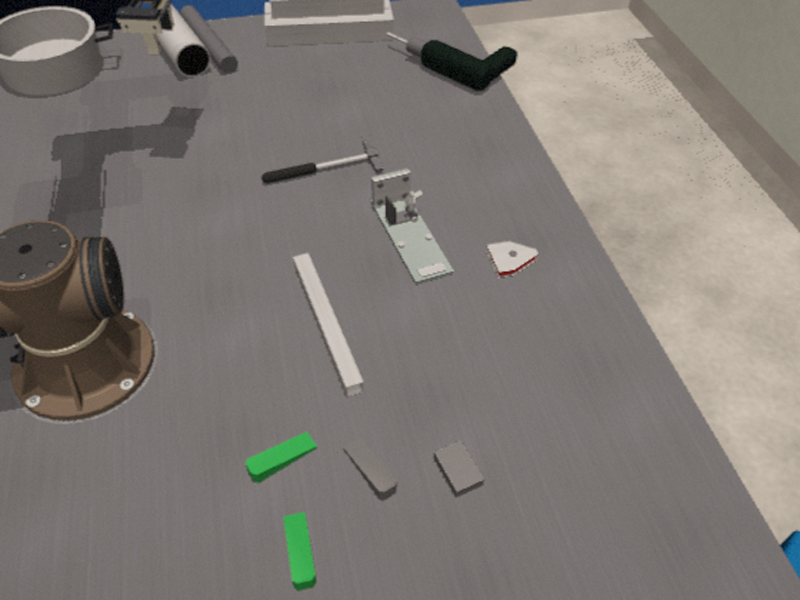

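Top view (800x600 scale): the tube runs from (324,375) to (485,355). The jig has its foot plate at (253,267), jaw at (282,245) and rest pad at (368,254).

Wedge candidates:
- Bare grey taper at (553,359). Its rounded thick end is towards -y in the side view, at (380,490).
- Grey block at (570,293), which is the packing.
- Two green tapers at (528,424) and (605,422), which are look-alikes.

I choose the grey taper at (553,359).

```bash
cat >> h.py <<'E'
from scipy.spatial.transform import Rotation as Rn
def ray(d,u,v):
    f=210/np.tan(np.radians(d["vfov"])/2); x=(u-d["cx"]);y=(v-d["cy"])
    if d.get("fish"):
        r=np.hypot(x,y)+1e-9;th=r/f; a=np.array([x/r*np.sin(th),y/r*np.sin(th),np.cos(th)])
    else: a=np.array([x/f,y/f,1.])
    return np.array(d["xyz"]),Rn.from_euler('xyz',d["rotation"]).apply(a)
def proj(d,p):
    c=Rn.from_euler('xyz',d["rotation"]).inv().apply(np.array(p)-np.array(d["xyz"])); f=210/np.tan(np.radians(d["vfov"])/2)
    if d.get("fish"):
        r=np.hypot(c[0],c[1]); th=np.arctan2(r,c[2]); k=f*th/r
    else: k=f/c[2]
    return np.array([d["cx"]+k*c[0],d["cy"]+k*c[1]]).round(1)
E
python3 - <<'E'
from h import *
t=load("pics/top0.npy"); k=.7
for nm,u,v,z in [("tubeL",324,375,.03),("tubeR",485,355,.03),("wedge",553,359,.015),("pack",570,293,.02),("rest",368,254,.014),("plate",256,267,.06),("base",400,580,.0)]:
    print(nm,onz(t,u*k,v*k,z))
im=cv2.imread("pics/top0.png")
a=cv2.resize(im[155:210,165:275],None,fx=7,fy=7,interpolation=cv2.INTER_CUBIC)[:, :770]
b=cv2.resize(im[190:270,355:450],None,fx=2.6,fy=2.6,interpolation=cv2.INTER_CUBIC)
s=cv2.imread("pics/side0.png"); c=cv2.resize(s[295:415,170:345],None,fx=1.7,fy=1.7,interpolation=cv2.INTER_CUBIC)
o=np.zeros((600,770,3),np.uint8); o[:385]=a[:385]; o[388:388+b.shape[0],:b.shape[1]]=b; o[388:388+c.shape[0],300:300+c.shape[1]]=c
cv2.imwrite("pics/c1.png",o)
hsv=cv2.cvtColor(im,cv2.COLOR_BGR2HSV)
m=(im.min(2)>150).astype(np.uint8)
n,l,st,ce=cv2.connectedComponentsWithStats(m)
for i in range(1,n):
    if 80<st[i][4]<3000:
        cs,_=cv2.findContours((l==i).astype(np.uint8),0,2); print(st[i],cv2.minAreaRect(cs[0]))
print(load("pics/side0.npy")["rotation"],t["rotation"])
E
```

```text
tubeL [0.3992 0.1426 0.03  ]
tubeR [ 0.4439 -0.1751  0.03  ]
wedge [ 0.438  -0.3152  0.015 ]
pack [ 0.5716 -0.3483  0.02  ]
rest [0.6429 0.0614 0.014 ]
plate [0.6065 0.2769 0.06  ]
base [-0.0029 -0.0151  0.    ]
[   0    0   71   45 1101] ((34.01287841796875, 20.03968048095703), (73.24575805664062, 41.119117736816406), 8.583621978759766)
[ 524    0   36   68 1013] ((541.5, 33.5), (67.0, 35.0), 90.0)
[245 105  26  32 597] ((257.5, 120.5), (25.0, 31.0), 0.0)
[ 183  165   80   36 1784] ((222.03211975097656, 180.1188507080078), (32.144474029541016, 77.66217041015625), 82.99872589111328)
[173 170   8  30 150] ((176.00680541992188, 184.55801391601562), (28.684526443481445, 5.725220203399658), 83.2901611328125)
[125 194   6  41 117] ((127.26763916015625, 213.97940063476562), (40.18896484375, 2.837770462036133), 85.60128784179688)
[ 226  244  114   24 1247] ((282.54522705078125, 255.37330627441406), (11.461563110351562, 113.62289428710938), 83.0887680053711)
[-2.41629147 -0.01520247 -0.23556213] [-3.07360372 -0.03042025 -1.55299512]
```

View pics/c1.png

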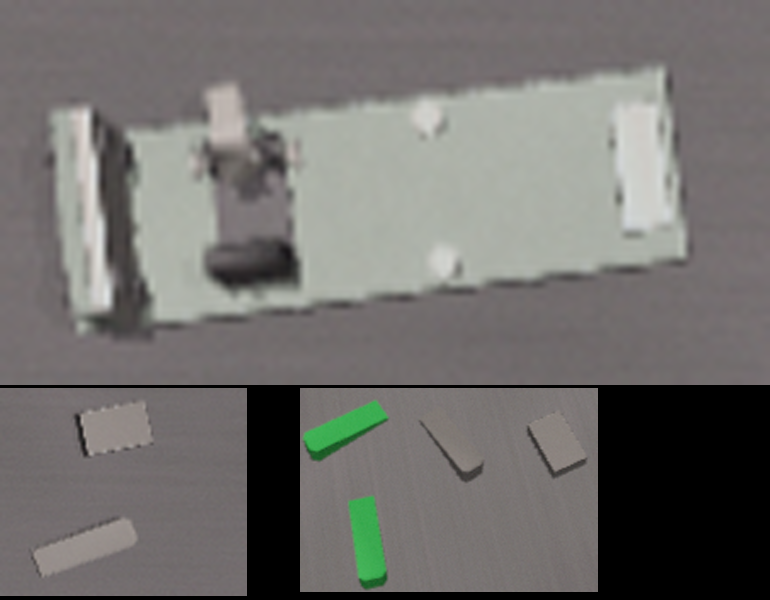

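The crop confirms the choice: the grey taper at (85,547) has its bevelled thick end to the right, towards -y. The rest pad is at (642,167) and the fork floor at (252,208).

```bash
cat >> h.py <<'E'
def move(tx,ty,tz,yawdeg,st=None):
    st=st or arm.get_state(); R=Rn.from_euler('xyz',st["ee_rot"]); d=R.inv().apply(np.array([tx,ty,tz])-st["eef_pos"])/.06
    dy=(np.degrees(st["ee_rot"][2])-yawdeg+180)%360-180
    print("delta units",d.round(3),"turn",round(dy/5,3),"pos",st["eef_pos"].round(4),"rpy",np.degrees(st["ee_rot"]).round(2),"t",st["t"])
E
python3 - <<'E'
from h import *
t=load("pics/top0.npy")
c=onz(t,282.5,255.4,.03); 
a=[onz(t,282.5+s*np.cos(np.radians(6.91)),255.4-s*np.sin(np.radians(6.91)),.03) for s in(-56.5,56.5)]
v=a[0]-a[1]; print("tube",c,a,"yaw",np.degrees(np.arctan2(-v[0],v[1])),np.linalg.norm(v))
P=lambda x,y,z:onz(t,165+x/7,155+y/7,z)
r=P(642,167,.014); f=P(252,208,.014); e=P(105,130,.01)-P(660,68,.01);g=P(155,327,.01)-P(685,262,.01)
print("rest",r,"fork",f,r-f,np.linalg.norm(r-f),[np.degrees(np.arctan2(-w[0],w[1])) for w in(f-r,e,g)])
move(c[0]-.006,c[1]+.045,.20,-82)
E
```

```text
tube [ 0.4217 -0.0137  0.03  ] [array([0.4   , 0.1438, 0.03  ]), array([ 0.4435, -0.1725,  0.03  ])] yaw 7.830632101862156 0.3192772149715667
rest [0.6397 0.0639 0.014 ] fork [0.6193 0.2234 0.014 ] [ 0.0204 -0.1595  0.    ] 0.16079928482428021 [np.float64(7.288541347814963), np.float64(7.728107543282311), np.float64(8.218921473573657)]
delta units [6.478 8.729 0.442] turn 13.02 pos [0.196  0.6455 0.2257] rpy [ 1.7992e+02 -1.0000e-02 -1.6900e+01] t 0.1
```

Emit:
{"method": "jog_arm", "body": {
  "deltas": [
    [[6.48,8.73,0.44,13],[6.48,8.73,0.44,13],[6.48,8.73,0.44,13],[6.48,8.73,0.44,13],[6.48,8.73,0.44,13],[6.48,8.73,0.44,13],[6.48,8.73,0.44,13],[6.48,8.73,0.44,13]]
  ],
  "grip": 87,
  "squeeze": 60
}}

```text
t: 1.1
eef_pos: [0.3646, 0.1735, 0.2064]
ee_rot: [-3.141, 0.0, -1.429]
force: [0.9, -0.0, 0.4]
width: 0.0873
gripper_force: 0.0
```

```bash
python3 -c "
from h import *
move(.416,.031,.2,-82)"
```

```text
delta units [ 2.473 -0.512  0.106] turn 0.029 pos [0.3646 0.1735 0.2064] rpy [-1.7997e+02  3.0000e-02 -8.1860e+01] t 1.1
```

Emit:
{"method": "jog_arm", "body": {
  "deltas": [
    [[2.47,-0.51,0.1,0],[2.47,-0.51,0.1,0],[2.47,-0.51,0.1,0],[2.47,-0.51,0.1,0],[2.47,-0.51,0.1,0]]
  ]
}}

```text
t: 1.72
eef_pos: [0.4155, 0.0332, 0.2002]
ee_rot: [3.141, 0.0, -1.43]
force: [0.3, 0.5, -0.1]
width: 0.0873
gripper_force: 0.0
```

```bash
python3 - <<'E'
from h import *
d=save("wrist","pics/w1.png"); print(d["xyz"],d["rotation"],d["vfov"],d["cx"],d["cy"]); move(.416,.031,.2,-82)
d["fish"]=1
for p in ([.4435,-.1725,.03],[.4,.1438,.03],[.416,.031,.03],[.6397,.0639,.014],[.6193,.2234,.014]): print(proj(d,p))
cv2.imwrite("pics/w1b.png",cv2.resize(cv2.imread("pics/w1.png"),(800,600),interpolation=cv2.INTER_CUBIC))
E
```

```text
[ 0.42541003 -0.03434638  0.35855269] [ 2.88229731e+00 -1.59238159e-03 -3.00105791e+00] 65.70646984690485 275.4175043424354 208.9810572097212
delta units [ 0.043 -0.003  0.005] turn 0.026 pos [0.4155 0.0335 0.2003] rpy [179.99   0.   -81.87] t 1.775
[276.3  -5.8]
[275.1 287.6]
[275.1 189.1]
[ 88.8 189.8]
[108.2 305.6]
```

View pics/w1b.png

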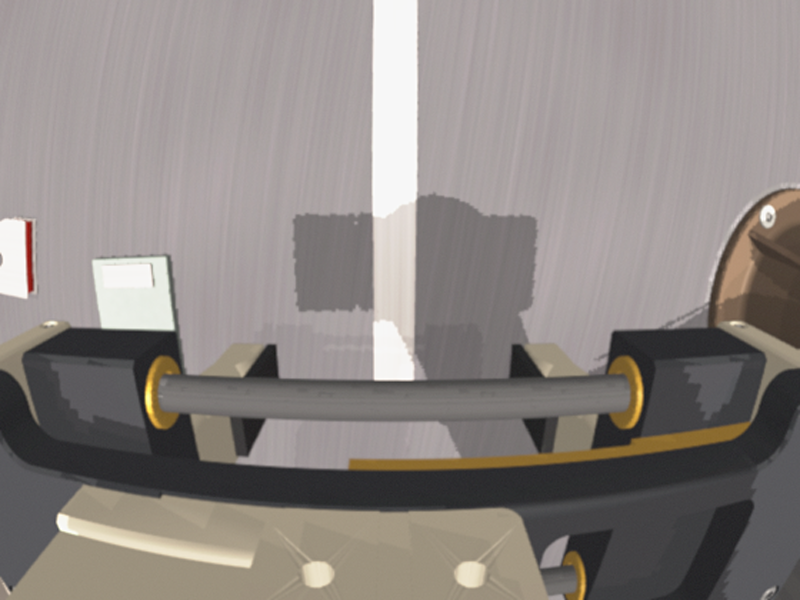

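The wrist view shows the tube running straight down the picture at column 395, centred between the open fingers. I'm going down to grip it.

Emit:
{"method": "jog_arm", "body": {
  "deltas": [
    [[0.04,0,1,0],[0.04,0,2,0],[0.04,0,2.8,0],[0.04,0,3.1,0],[0.04,0,3.25,0],[0.04,0,3.25,0]]
  ]
}}

```text
t: 2.52
eef_pos: [0.4161, 0.0314, 0.0054]
ee_rot: [3.141, -0.0, -1.428]
force: [0.3, -0.2, 0.1]
width: 0.0871
gripper_force: 0.0
```

Emit:
{"method": "jog_arm", "body": {
  "deltas": [
    [[0,0,0,0],[0,0,0,0],[0,0,0,0],[0,0,0,0],[0,0,0,0],[0,0,0,0]]
  ],
  "grip": 20,
  "squeeze": 60
}}

```text
t: 3.28
eef_pos: [0.416, 0.0307, 0.0053]
ee_rot: [3.142, -0.0, -1.429]
force: [-0.2, -0.5, -0.2]
width: 0.0324
gripper_force: 0.0
```

Emit:
{"method": "jog_arm", "body": {
  "deltas": [
    [[0,0,0,0],[0,0,0,0],[0,0,-0.3,0],[0,0,-1,0],[0,0,-2,0],[0,0,-2.5,0],[0,0,-2.5,0]]
  ]
}}

```text
t: 4.15
eef_pos: [0.4168, 0.0313, 0.1569]
ee_rot: [-3.138, 0.002, -1.429]
force: [-0.6, 0.8, -6.9]
width: 0.0297
gripper_force: 60.0
```

```bash
python3 - <<'E'
from h import *
s=arm.get_state(); print(s["width"],s["gripper_force"],s["force"],s["moment"])
for n in("top","side"): save(n,f"pics/{n}2.png")
t=cv2.imread("pics/top2.png");s=cv2.imread("pics/side2.png")
o=np.vstack([cv2.resize(t[140:290,150:400],(500,300)),cv2.resize(s[110:290,180:340],(500,300))]) 
o=np.hstack([cv2.resize(t[140:290,160:360],(400,300),interpolation=2),cv2.resize(s[120:270,180:380],(400,300),interpolation=2)])
cv2.imwrite("pics/c2.png",o); move(.416,.031,.155,-82)
E
```

```text
0.02968303332608196 59.98814105987549 [-0.55367669  0.83486092 -6.91999511] [0.41186208 0.0109438  0.03611969]
delta units [-0.007 -0.02  -0.016] turn 0.014 pos [0.4149 0.0304 0.154 ] rpy [ 1.799e+02  2.000e-02 -8.193e+01] t 4.25
```

View pics/c2.png

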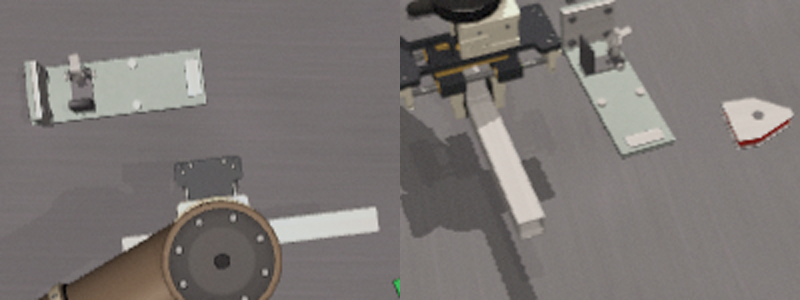

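```bash
python3 - <<'E'
from h import *
t=load("pics/top2.npy"); s=load("pics/side2.npy")
for z in(.179,): print(onz(t,348.5,250,z))
print("pred top end", proj(s,[.4447,-.1731,.179]), proj(t,[.4447,-.1731,.179]))
move(.52,.26,.2,-82)
E
```

```text
[ 0.4426 -0.1733  0.179 ]
pred top end [245.9 230.6] [348.4 249.1]
delta units [-3.542 -2.271 -0.769] turn 0.014 pos [0.4149 0.0304 0.154 ] rpy [ 1.799e+02  2.000e-02 -8.193e+01] t 4.25
```

Emit:
{"method": "jog_arm", "body": {
  "deltas": [
    [[-3.54,-2.27,-0.77,0],[-3.54,-2.27,-0.77,0],[-3.54,-2.27,-0.77,0],[-3.54,-2.27,-0.77,0],[-3.54,-2.27,-0.77,0],[-3.54,-2.27,-0.77,0],[-3.54,-2.27,-0.77,0]]
  ]
}}

```text
t: 5.12
eef_pos: [0.5199, 0.2588, 0.1999]
ee_rot: [3.139, -0.002, -1.43]
force: [0.8, -0.6, -4.9]
width: 0.0293
gripper_force: 60.0
```

```bash
python3 - <<'E'
from h import *
d=save("wrist","pics/w3.png"); move(.52,.26,.2,-82); d["fish"]=1
for p in ([.6397,.0639,.014],[.6193,.2234,.014]): print(proj(d,p))
cv2.imwrite("pics/w3b.png",cv2.resize(cv2.imread("pics/w3.png")[0:280,0:300],(750,700),interpolation=cv2.INTER_CUBIC)[:600])
E
```

```text
delta units [-0.02  -0.     0.009] turn 0.012 pos [0.5201 0.2588 0.2005] rpy [ 1.799e+02 -6.000e-02 -8.194e+01] t 5.175
[190.8   2.5]
[188.1 144.7]
```

View pics/w3b.png

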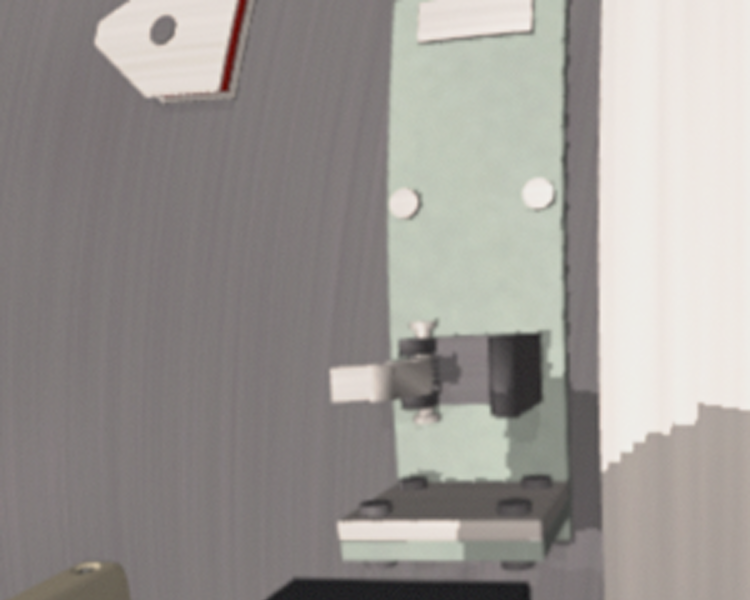

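The wrist crop (2.5x) shows the rest-pad edge from (419,43) to (531,31) and the base edges at columns 390 and 566. The fork floor spans rows 336 to 404 and the foot of the plate is at row 482. I'll fit the jig pose from these.

```bash
cat >> h.py <<'E'
def jig2w(j,p):
    x,y,a=j; c,s=np.cos(a),np.sin(a); return np.array([x+c*p[0]-s*p[1],y+s*p[0]+c*p[1],p[2]])
def w2jig(j,p):
    x,y,a=j; c,s=np.cos(a),np.sin(a); dx,dy=p[0]-x,p[1]-y; return np.array([c*dx+s*dy,-s*dx+c*dy])
E
python3 - <<'E'
from h import *
from scipy.optimize import least_squares
d=load("pics/w3.npy",True); t=load("pics/top0.npy")
# (u,v in crop, z, known jig x, known jig y)
O=[(419,43,.014,.026,-.05),(531,31,.014,-.026,-.05),(390,250,.01,.04,None),(391,130,.01,.04,None),(396,440,.01,.04,None),(566,130,.01,-.04,None),(566,250,.01,-.04,None),(567,440,.01,-.04,None),
(465,336,.014,None,.085),(465,404,.014,None,.115),(398,480,.01,.04,.15),(490,482,.01,None,.15),(340,521,.08,.04,.15),(545,521,.08,-.04,.15)]
def res(j,full=False):
    r=[]
    for u,v,z,x,y in O:
        q=w2jig(j,onz(d,u/2.5,v/2.5,z)); r+=[(q[k]-w)*1e3 for k,w in enumerate((x,y)) if w is not None]
    return r
s=least_squares(res,[.632,.123,.135],loss='soft_l1',x_scale=[.01,.01,.05]); print(s.x,np.degrees(s.x[2]),np.round(res(s.x),1))
# top camera alternatives
Ot=[(105,130,.01,.04,None),(660,68,.01,.04,None),(400,95,.01,.04,None),(685,262,.01,-.04,None),(155,327,.01,-.04,None),(400,297,.01,-.04,None),(642,167,.014,0,-.06),(252,208,.014,None,.1)]
def rt(j):
    r=[]
    for u,v,z,x,y in Ot:
        q=w2jig(j,onz(t,165+u/7,155+v/7,z)); r+=[(q[k]-w)*1e3 for k,w in enumerate((x,y)) if w is not None]
    return r
s2=least_squares(rt,s.x,loss='soft_l1',x_scale=[.01,.01,.05]); print(s2.x,np.degrees(s2.x[2]),np.round(rt(s2.x),1))
E
```

```text
[0.63073674 0.12772208 0.14094415] 8.075504908785303 [-0.   0.6  1.4  0.1 -0.6 -0.7  0.1  0.1 -0.1  0.9  0.1 -0.3  0.5 -1.
  0.4 -0.5 -0.1 -0.5  0. ]
[0.63139288 0.12372062 0.13834228] 7.926428861673356 [ 1.5  0.7  1.9 -0.7 -1.8 -1.3 -0.  -0.4  0.4]
```

```bash
python3 - <<'E'
from h import *
j=[.6307,.1277,.14094]
p=jig2w(j,[0,.024,.2]); print(p); move(*p,-81.93); print("jig axis y in tool:",Rn.from_euler('xyz',arm.get_state()["ee_rot"]).inv().apply(jig2w(j,[0,1,0])-jig2w(j,[0,0,0])).round(3))
E
```

```text
[0.62732863 0.15146203 0.2       ]
delta units [ 2.022 -1.518  0.008] turn -0.002 pos [0.5201 0.2588 0.2005] rpy [ 1.799e+02 -6.000e-02 -8.194e+01] t 5.175
jig axis y in tool: [-1.     0.    -0.001]
```

Emit:
{"method": "jog_arm", "body": {
  "deltas": [
    [[1,-0.75,0,0],[2.02,-1.52,0,0],[2.02,-1.52,0,0],[2.02,-1.52,0.8,0],[2.02,-1.52,1.6,0],[2.02,-1.52,1.83,0],[2.02,-1.52,1.83,0],[2.02,-1.52,1.83,0]]
  ]
}}

```text
t: 6.18
eef_pos: [0.6297, 0.1536, 0.0942]
ee_rot: [-3.138, 0.001, -1.429]
force: [-0.5, 0.4, -4.6]
width: 0.0298
gripper_force: 60.0
```

```bash
python3 - <<'E'
from h import *
j=[.6307,.1277,.14094]
s=arm.get_state(); print(s["eef_pos"],w2jig(j,s["eef_pos"]),s["force"],s["moment"])
for n in("top","side"): save(n,f"pics/{n}4.png")
t=cv2.imread("pics/top4.png");s=cv2.imread("pics/side4.png")
o=np.vstack([cv2.resize(t[150:225,150:310],(800,375),interpolation=2),cv2.resize(s[100:200,200:360],(360,225),interpolation=2)[:, :].repeat(1,0) if 0 else np.hstack([cv2.resize(s[105:205,235:395],(360,225),interpolation=2),np.zeros((225,440,3),np.uint8)])])
cv2.imwrite("pics/c4.png",o)
E
```

```text
[0.62972136 0.15363594 0.09417319] [0.00267438 0.02581624] [-0.48623141  0.38719245 -4.61131946] [ 0.39801981 -0.08682464  0.01150333]
```

View pics/c4.png

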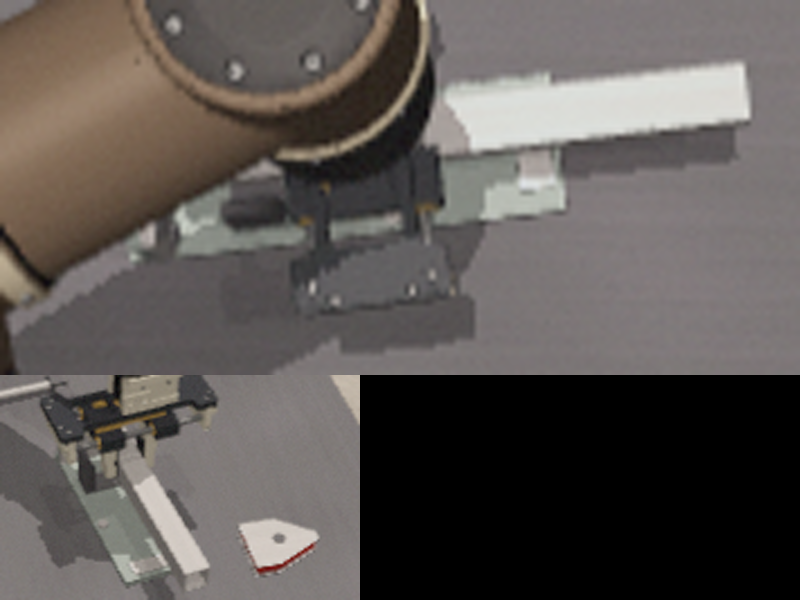

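The fork and prong are partly hidden under the gripper, with the tube above the jig. Its free end is at top-crop (747,92).

```bash
python3 - <<'E'
from h import *
j=[.6307,.1277,.14094]
t=load("pics/top4.npy"); sd=load("pics/side4.npy"); s=arm.get_state()
print(s["eef_pos"],w2jig(j,s["eef_pos"]),s["t"])
for u,v in((745,62),(750,120),(747,92),(480,152),(480,84)):print(w2jig(j,onz(t,150+u/5,150+v/5,s["eef_pos"][2]+.025)))
move(*jig2w(j,[0,.024,.09]),-81.93)
E
```

```text
[0.62943997 0.15375134 0.09397085] [0.002412   0.02597002] 6.275
[ 0.01635241 -0.18159774]
[-0.01487468 -0.18029826]
[ 0.00022943 -0.18062322]
[-0.0149425 -0.0355535]
[ 0.02130796 -0.03988873]
delta units [0.033 0.04  0.066] turn 0.014 pos [0.6294 0.1538 0.094 ] rpy [-1.7981e+02  6.0000e-02 -8.1860e+01] t 6.275
```

Emit:
{"method": "jog_arm", "body": {
  "deltas": [
    [[0.02,0.02,0.1,0],[0.02,0.02,0.2,0],[0.02,0.02,0.2,0],[0.02,0.02,0.2,0]]
  ]
}}

```text
t: 6.78
eef_pos: [0.6273, 0.1517, 0.0796]
ee_rot: [3.141, -0.0, -1.429]
force: [-0.2, -0.1, -5.3]
width: 0.0297
gripper_force: 60.0
```

```bash
python3 - <<'E'
from h import *
j=[.6307,.1277,.14094]
s=arm.get_state(); print(w2jig(j,s["eef_pos"]),s["force"],s["moment"]); move(*jig2w(j,[0,.026,.06]),-81.93)
E
```

```text
[2.07639549e-05 2.42462847e-02] [-0.19040592 -0.08588036 -5.2941808 ] [0.30493172 0.01291775 0.03877002]
delta units [-0.029  0.     0.327] turn 0.01 pos [0.6273 0.1517 0.0796] rpy [ 1.7999e+02 -1.0000e-02 -8.1880e+01] t 6.775
```

Emit:
{"method": "jog_arm", "body": {
  "deltas": [
    [[-0.02,0,0.1,0],[-0.02,0,0.2,0],[-0.02,0,0.3,0],[-0.02,0,0.4,0],[-0.02,0,0.4,0]]
  ]
}}

```text
t: 7.4
eef_pos: [0.6271, 0.1524, 0.0556]
ee_rot: [3.141, -0.001, -1.429]
force: [-0.8, -2.6, -1.3]
width: 0.03
gripper_force: 60.0
```

Emit:
{"method": "jog_arm", "body": {
  "deltas": [
    [[0,0,0.05,0],[0,0,0.1,0],[0,0,0.15,0],[0,0,0.2,0],[0,0,0.2,0]]
  ]
}}

```text
t: 8.02
eef_pos: [0.6276, 0.1524, 0.0442]
ee_rot: [-3.141, -0.0, -1.429]
force: [-1.0, -5.0, 0.6]
width: 0.0297
gripper_force: 60.0
```

Emit:
{"method": "jog_arm", "body": {
  "deltas": [
    [[0.04,0,0,0],[0.04,0,0,0],[0.04,0,0,0]]
  ]
}}

```text
t: 8.4
eef_pos: [0.6278, 0.1512, 0.044]
ee_rot: [-3.141, 0.001, -1.429]
force: [-2.2, 3.1, -1.1]
width: 0.0297
gripper_force: 60.0
```

```bash
python3 - <<'E'
from h import *
j=[.6307,.1277,.14094]
s=arm.get_state(); print(w2jig(j,s["eef_pos"]),s["eef_pos"],s["force"],s["moment"])
save("side","pics/side5.png"); w=save("wrist","pics/w5.png")
s=cv2.imread("pics/side5.png")
o=np.hstack([cv2.resize(s[110:210,240:340],(400,400),interpolation=2),cv2.resize(cv2.imread("pics/w5.png")[:300,150:450],(400,400),interpolation=2)])
cv2.imwrite("pics/c5.png",o)
E
```

```text
[0.00045283 0.0236631 ] [0.6278243  0.15119208 0.04397027] [-2.19302389  3.0620507  -1.13826039] [1.61550668 0.88492801 0.16027418]
```

View pics/c5.png

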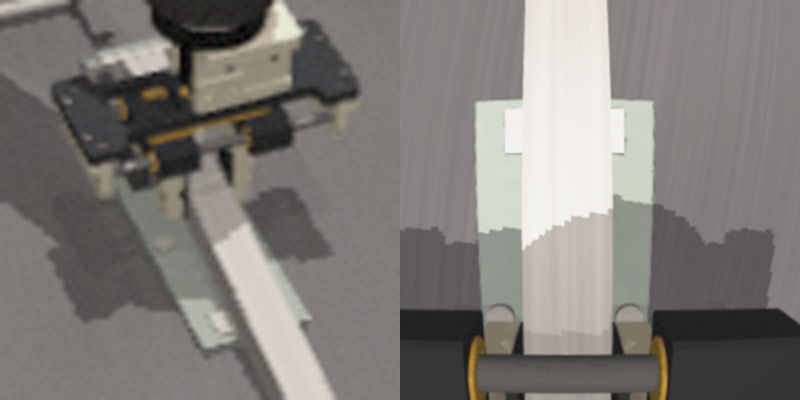

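Emit:
{"method": "jog_arm", "body": {
  "deltas": [
    [[-0.02,0,0.08,0],[-0.02,0,0.16,0],[-0.02,0,0.24,0],[-0.02,0,0.3,0],[-0.02,0,0.3,0]]
  ]
}}

```text
t: 9.12
eef_pos: [0.6282, 0.1529, 0.0274]
ee_rot: [-3.139, 0.0, -1.427]
force: [-5.9, 6.4, 9.8]
width: 0.0295
gripper_force: 60.0
```

```bash
python3 - <<'E'
from h import *
j=[.6307,.1277,.14094]
s=arm.get_state(); print(w2jig(j,s["eef_pos"]),s["eef_pos"],s["force"],s["moment"])
E
```

```text
[0.00102269 0.02529389] [0.62815942 0.15288674 0.02735367] [-5.92834437  6.41679427  9.80178944] [1.60826496 1.89791108 0.26829586]
```

Emit:
{"method": "jog_arm", "body": {
  "deltas": [
    [[0,0,0.05,0],[0,0,0.1,0],[0,0,0.15,0],[0,0,0.15,0]]
  ]
}}

```text
t: 9.62
eef_pos: [0.629, 0.1532, 0.0186]
ee_rot: [-3.138, 0.001, -1.428]
force: [-3.5, 7.7, 8.9]
width: 0.0297
gripper_force: 60.0
```

```bash
python3 - <<'E'
from h import *
j=[.6307,.1277,.14094]
s=arm.get_state(); print(w2jig(j,s["eef_pos"]),s["eef_pos"],s["force"],s["moment"])
d=save("top","pics/top6.png");save("side","pics/side6.png"); save("wrist","pics/w6.png")
E
```

```text
[0.00191413 0.02550119] [0.6290129  0.15321721 0.01858366] [-3.47545181  7.74580432  8.91387992] [ 1.67905091  1.13931042 -0.08228537]
```

Emit:
{"method": "jog_arm", "body": {
  "deltas": [
    [[0,0,0,0],[0,0,0,0],[0,0,0,0],[0,0,0,0],[0,0,-0.5,0],[0,0,-1.5,0],[0,0,-2,0],[0,0,-2,0]]
  ],
  "grip": 60
}}

```text
t: 10.78
eef_pos: [0.6289, 0.1523, 0.1401]
ee_rot: [-3.136, 0.002, -1.429]
force: [-0.5, -0.1, -0.4]
width: 0.0597
gripper_force: 0.0
```

```bash
python3 - <<'E'
from h import *
j=[.6307,.1277,.14094]
s=arm.get_state(); print(w2jig(j,s["eef_pos"]),s["eef_pos"],s["force"],s["width"])
s6=cv2.imread("pics/side6.png"); save("side","pics/side7.png"); save("wrist","pics/w7.png"); s=cv2.imread("pics/side7.png")
o=np.hstack([cv2.resize(s[110:210,240:340],(400,400),interpolation=2),cv2.resize(cv2.imread("pics/w7.png")[:300,150:450],(400,400),interpolation=2)])
cv2.imwrite("pics/c7.png",o); move(*jig2w(j,[0,.07,.1]),-81.93)
E
```

```text
[0.00169234 0.02464389] [0.62891374 0.15233726 0.14005374] [-0.52860086 -0.056396   -0.37187337] 0.05966241656024006
delta units [-0.763 -0.006  0.61 ] turn 0.004 pos [0.627  0.1516 0.1366] rpy [ 1.7999e+02  2.0000e-02 -8.1910e+01] t 10.875
```

View pics/c7.png

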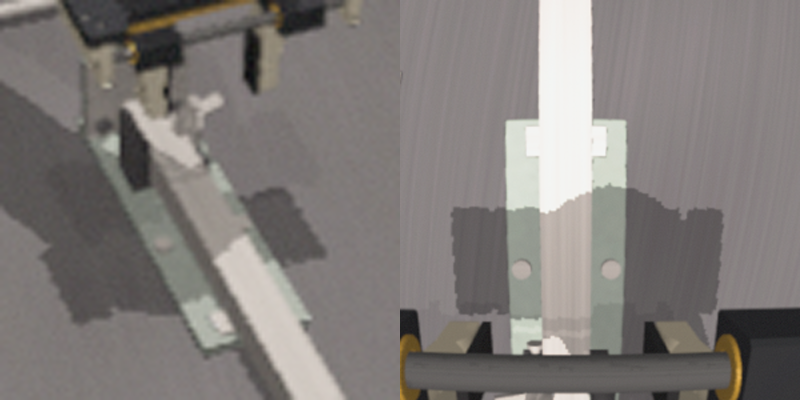

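The tube lies in line between the prong and the jaw. I can't tell yet whether it is home, so I'll press on top beside the fork with the fingers closed.

Emit:
{"method": "jog_arm", "body": {
  "deltas": [
    [[0,0,0,0],[-0.4,0,0,0],[-0.76,0,0.2,0],[-0.76,0,0.4,0],[-0.76,0,0.6,0],[-0.76,0,0.6,0],[-0.76,0,0.6,0]]
  ],
  "grip": 0
}}

```text
t: 11.75
eef_pos: [0.6211, 0.1966, 0.1008]
ee_rot: [-3.141, -0.0, -1.43]
force: [-0.3, -0.0, 0.4]
width: 0.0011
gripper_force: 0.0
```

Emit:
{"method": "jog_arm", "body": {
  "deltas": [
    [[0,0,0.12,0],[0,0,0.24,0],[0,0,0.36,0],[0,0,0.48,0],[0,0,0.48,0]]
  ]
}}

```text
t: 12.38
eef_pos: [0.6204, 0.1966, 0.071]
ee_rot: [3.14, -0.001, -1.429]
force: [-0.2, -0.2, -0.5]
width: 0.0
gripper_force: 0.0
```

Emit:
{"method": "jog_arm", "body": {
  "deltas": [
    [[0,0,0.06,0],[0,0,0.12,0],[0,0,0.18,0],[0,0,0.24,0],[0,0,0.24,0]]
  ]
}}

```text
t: 13.0
eef_pos: [0.6206, 0.1968, 0.0572]
ee_rot: [3.141, -0.0, -1.429]
force: [1.0, -0.3, 0.2]
width: 0.0002
gripper_force: 0.0
```

Emit:
{"method": "jog_arm", "body": {
  "deltas": [
    [[0,0,0.06,0],[0,0,0.12,0],[0,0,0.18,0],[0,0,0.18,0]]
  ]
}}

```text
t: 13.5
eef_pos: [0.6206, 0.1967, 0.0463]
ee_rot: [3.141, -0.0, -1.429]
force: [-0.3, -0.8, 0.0]
width: 0.0005
gripper_force: 0.0
```

Emit:
{"method": "jog_arm", "body": {
  "deltas": [
    [[0,0,0.03,0],[0,0,0.06,0],[0,0,0.08,0],[0,0,0.08,0]]
  ]
}}

```text
t: 14.0
eef_pos: [0.621, 0.197, 0.0443]
ee_rot: [-3.14, -0.0, -1.428]
force: [-6.3, -0.9, 16.6]
width: 0.0002
gripper_force: 8.2
```

Emit:
{"method": "jog_arm", "body": {
  "deltas": [
    [[0,0,-0.5,0],[0,0,-1.5,0],[0,0,-2.5,0],[0.8,-0.8,-2.9,0],[1.6,-1.6,-2.9,0],[2.4,-2,-2.9,0],[2.4,-2,-2.9,0],[2.4,-2,-2.9,0]]
  ],
  "grip": 87
}}

```text
t: 15.0
eef_pos: [0.7599, 0.0705, 0.2152]
ee_rot: [3.141, 0.0, -1.431]
force: [0.5, 0.5, 0.6]
width: 0.0749
gripper_force: 0.0
```

```bash
python3 - <<'E'
from h import *
save("side","pics/side8.png"); save("wrist","pics/w8.png");save("top","pics/top8.png")
s=cv2.imread("pics/side8.png");t=cv2.imread("pics/top8.png")
j=[.6307,.1277,.14094]; move(*jig2w(j,[0,.03,.22]),-81.93); d=load("pics/w8.npy",True)
for p in([0,.1,.044],[0,-.17,.044]): print(proj(d,jig2w(j,p)))
o=np.hstack([cv2.resize(s[100:225,235:360],(400,400),interpolation=2),cv2.resize(t[120:270,150:300],(400,400),interpolation=2)])
cv2.imwrite("pics/c8.png",o)
E
```

```text
delta units [-1.718  1.991 -0.061] turn 0.023 pos [0.7594 0.0724 0.2163] rpy [-1.7998e+02  1.0000e-02 -8.1820e+01] t 15.15
[369.9 327. ]
[390.1 101.8]
```

View pics/c8.png

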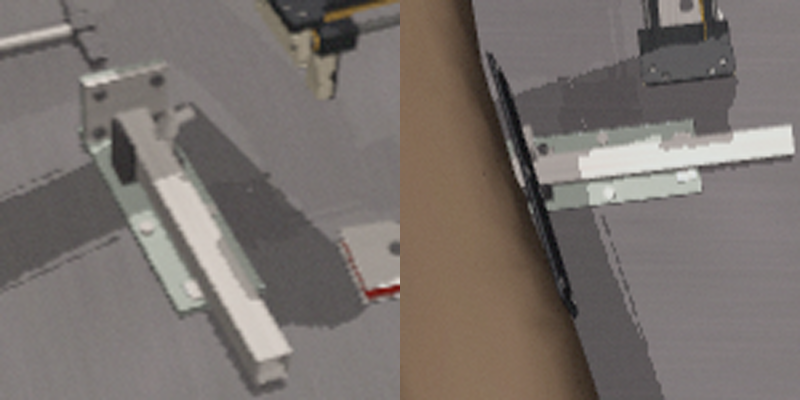

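The tube sits straight in the fork with its free-end top edge at side crop (255,360)-(292,347). Next I measure the gap to the plate.

```bash
python3 - <<'E'
from h import *
j=[.6307,.1277,.14094]
s=load("pics/side8.npy");t=load("pics/top8.npy")
for u,v in((255,360),(292,347)): print(w2jig(j,onz(s,235+u/3.2,100+v/3.2,.044)))
print("top",w2jig(j,onz(t,150+394*.375,120+140*.375,.044)), w2jig([.6314,.1237,.138],onz(t,150+394*.375,120+140*.375,.044)))
# gap as seen in wrist camera? where tube end, plate project
d=load("pics/w8.npy",True)
for p in([.015,-.17,.044],[-.015,-.17,.044],[.04,.15,.08],[0,.15,.044]): print(proj(d,jig2w(j,p)))
im=cv2.imread("pics/side8.png"); cv2.imwrite("pics/c9.png",np.hstack([cv2.resize(im[110:160,250:300],(400,400),interpolation=2),cv2.resize(cv2.imread("pics/w8.png")[70:170,330:430],(400,400),interpolation=2)]))
E
```

```text
[-0.01220619 -0.1757278 ]
[ 0.02150677 -0.17374392]
top [ 1.59874717e-04 -1.81825368e-01] [ 0.00055134 -0.17776585]
[376.7 100.7]
[403.2 102.9]
[340.  376.8]
[364.6 356.5]
```

View pics/c9.png

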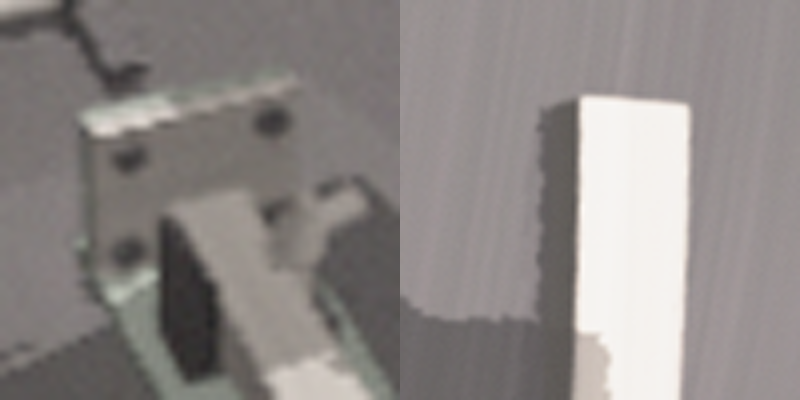

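```bash
python3 - <<'E'
from h import *
j=[.6307,.1277,.14094]
move(*jig2w(j,[0,-.207,.2]),-81.93)
E
```

```text
delta units [2.232 1.999 0.271] turn 0.023 pos [0.7594 0.0724 0.2163] rpy [-1.7998e+02  1.0000e-02 -8.1820e+01] t 15.15
```

Emit:
{"method": "jog_arm", "body": {
  "deltas": [
    [[0.75,0.67,0.1,0],[1.5,1.33,0.2,0],[2.23,2,0.27,0],[2.23,2,1.2,0],[2.23,2,2.2,0],[2.23,2,3,0],[2.23,2,3.2,0],[2.23,2,3.2,0]]
  ],
  "grip": 0
}}

```text
t: 16.15
eef_pos: [0.6605, -0.0774, 0.0247]
ee_rot: [-3.141, -0.0, -1.428]
force: [0.2, -0.4, 0.7]
width: 0.0128
gripper_force: 0.0
```

Emit:
{"method": "jog_arm", "body": {
  "deltas": [
    [[-0.07,0,0,0],[-0.14,0,0,0],[-0.21,0,0,0],[-0.28,0,0,0],[-0.28,0,0,0]]
  ]
}}

```text
t: 16.77
eef_pos: [0.6577, -0.0612, 0.0241]
ee_rot: [-3.141, -0.0, -1.429]
force: [-0.1, -0.8, -0.2]
width: 0.0008
gripper_force: 0.0
```

```bash
python3 - <<'E'
from h import *
j=[.6307,.1277,.14094]
s=arm.get_state(); print(w2jig(j,s["eef_pos"]),s["eef_pos"],s["force"],s["width"])
E
```

```text
[ 1.80474034e-04 -1.90775179e-01] [ 0.65767761 -0.06115817  0.0241052 ] [-0.08995948 -0.76317202 -0.18002701] 0.0007699358690238843
```

Advancing in 3 to 4 mm steps, watching the y force.

Emit:
{"method": "jog_arm", "body": {
  "deltas": [
    [[-0.03,0,0,0],[-0.06,0,0,0],[-0.09,0,0,0],[-0.09,0,0,0]]
  ]
}}

```text
t: 17.27
eef_pos: [0.6568, -0.0563, 0.0239]
ee_rot: [3.141, -0.0, -1.429]
force: [-0.3, -2.3, -0.4]
width: 0.0005
gripper_force: 1.4
```

Emit:
{"method": "jog_arm", "body": {
  "deltas": [
    [[-0.03,0,0,0],[-0.06,0,0,0],[-0.06,0,0,0]]
  ]
}}

```text
t: 17.65
eef_pos: [0.6563, -0.0528, 0.0239]
ee_rot: [3.141, -0.0, -1.429]
force: [1.5, -3.8, -0.9]
width: 0.0007
gripper_force: 2.3
```

Emit:
{"method": "jog_arm", "body": {
  "deltas": [
    [[-0.03,0,0,0],[-0.05,0,0,0],[-0.05,0,0,0]]
  ]
}}

```text
t: 18.02
eef_pos: [0.6559, -0.0527, 0.024]
ee_rot: [3.14, -0.003, -1.43]
force: [3.5, -18.4, -1.7]
width: 0.0004
gripper_force: 9.4
```

The force jumped to 18 N, so the tube is against the plate. I'm backing off and going over the wedge.

```bash
python3 - <<'E'
from h import *
j=[.6307,.1277,.14094]
s=arm.get_state(); print(w2jig(j,s["eef_pos"]))
t=load("pics/top0.npy")
P=lambda x,y,z:onz(t,355+x/2.6,190+(y-388)/2.6,z)
a=P(38,563,.006);b=P(131,530,.026); print(a,b,np.degrees(np.arctan2(-(a-b)[0],(a-b)[1])))
move(.435,-.29,.2,-69.5)
E
```

```text
[-0.00041396 -0.18210168]
[ 0.4197 -0.2667  0.006 ] [ 0.4582 -0.3649  0.026 ] 21.408011548582415
delta units [ 3.407  4.205 -2.918] turn -2.483 pos [ 0.6559 -0.0527  0.024 ] rpy [ 1.7993e+02 -1.7000e-01 -8.1910e+01] t 18.025
```

Emit:
{"method": "jog_arm", "body": {
  "deltas": [
    [[0.3,0,0,0],[0.5,0.2,-0.9,0],[0.8,0.6,-1.8,0],[1.2,1.3,-2.5,-1],[1.7,2,-2.9,-2],[2.1,2.8,-2.92,-2.5],[2.6,3.5,-2.92,-2.5],[3.08,4.15,-2.92,-2.5]]
  ],
  "grip": 87
}}

```text
t: 19.02
eef_pos: [0.4345, -0.2682, 0.1997]
ee_rot: [-3.14, -0.0, -1.211]
force: [-0.2, -1.0, -1.0]
width: 0.0751
gripper_force: 0.0
```

Emit:
{"method": "jog_arm", "body": {
  "deltas": [
    [[0,0,0,0],[0,0,0,0],[0,0,0,0]]
  ]
}}

```text
t: 19.4
eef_pos: [0.4364, -0.2671, 0.1992]
ee_rot: [-3.141, 0.0, -1.21]
force: [1.1, 0.3, -0.2]
width: 0.0866
gripper_force: 0.0
```

```bash
python3 - <<'E'
from h import *
d=save("wrist","pics/w9.png"); d["fish"]=1; move(.435,-.27,.2,-69.5)
print(proj(d,[.42,-.267,.006]),proj(d,[.458,-.365,.026]))
cv2.imwrite("pics/w9b.png",cv2.resize(cv2.imread("pics/w9.png")[20:260,180:380],(500,600),interpolation=2))
E
```

```text
delta units [ 0.038  0.037 -0.016] turn 0.036 pos [ 0.4363 -0.2671  0.199 ] rpy [-1.800e+02  1.000e-02 -6.932e+01] t 19.45
[289.3 192.2] [289.7  94.4]
```

View pics/w9b.png

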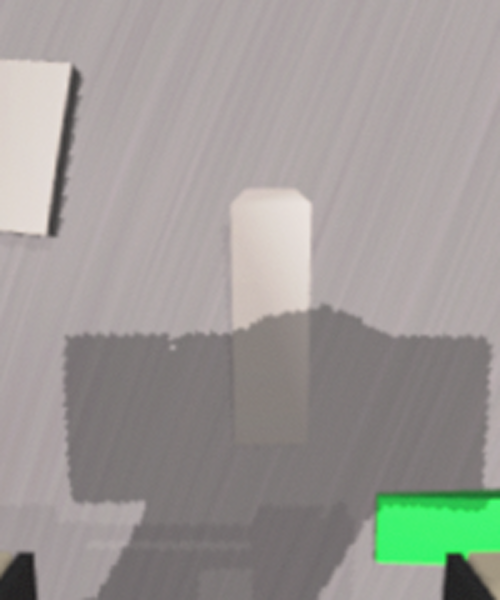

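I've now viewed 12 pictures, two over the limit of 10, so I'll view no more and work from numbers. The crop shows the wedge's thin end at (235..307,444) and its bevelled thick end at (255..292,187). The packing is to the left and a green look-alike is at the lower right.

```bash
python3 - <<'E'
from h import *
d=load("pics/w9.npy",True); P=lambda x,y,z:onz(d,180+x/2.5,20+y/2.5,z)
a=P(271,444,.006);b=P(273,187,.028); v=a-b; v[2]=0; print(a,b,np.linalg.norm(v)); yaw=np.degrees(np.arctan2(-v[0],v[1])); print(yaw)
u=v/np.linalg.norm(v); g=a-u*(.110-.027); print("grip",g); move(g[0],g[1],.1,yaw-90)
E
```

```text
[ 0.4187 -0.261   0.006 ] [ 0.4583 -0.3643  0.028 ] 0.11063023998889272
20.974299405164885
grip [ 0.44840978 -0.33850051  0.006     ]
delta units [1.185 0.231 1.65 ] turn -0.059 pos [ 0.4363 -0.2671  0.199 ] rpy [-1.800e+02  1.000e-02 -6.932e+01] t 19.45
```

Emit:
{"method": "jog_arm", "body": {
  "deltas": [
    [[0.6,0.12,0.5,0],[1.18,0.23,1.4,0],[1.18,0.23,2.3,0],[1.18,0.23,3,0],[1.18,0.23,3.26,0],[1.18,0.23,3.26,0]]
  ],
  "grip": 62
}}

```text
t: 20.2
eef_pos: [0.448, -0.3385, 0.0032]
ee_rot: [3.141, 0.001, -1.21]
force: [-0.1, 0.4, 1.6]
width: 0.0622
gripper_force: 0.0
```

Emit:
{"method": "jog_arm", "body": {
  "deltas": [
    [[0,0,0,0],[0,0,0,0],[0,0,0,0],[0,0,0,0],[0,0,0,0],[0,0,0,0]]
  ],
  "grip": 24
}}

```text
t: 20.95
eef_pos: [0.4485, -0.3391, 0.0043]
ee_rot: [-3.14, -0.001, -1.211]
force: [1.3, 0.9, 5.0]
width: 0.0314
gripper_force: 60.0
```

```bash
python3 - <<'E'
from h import *
s=arm.get_state(); print(s["width"],s["gripper_force"],s["force"])
j=[.6307,.1249,.14094]
# thin end leads TCP by 83 mm
move(*jig2w(j,[0,-.170-.083-.030,.05]),-81.93)
E
```

```text
0.03142540527366973 60.02839492983185 [1.29776087 0.90738714 4.98282891]
delta units [-1.562 -4.542 -0.757] turn 2.513 pos [ 0.4485 -0.3391  0.0043] rpy [-1.7992e+02 -7.0000e-02 -6.9370e+01] t 20.95
```

Emit:
{"method": "jog_arm", "body": {
  "deltas": [
    [[0,0,-0.5,0],[0,0,-1.2,0],[-0.3,-0.8,-1.4,0.5],[-0.6,-1.7,-1.4,1.2],[-0.9,-2.6,-1.4,2],[-1.2,-3.5,-1.4,2.5],[-1.56,-4.4,-1.2,2.51],[-1.56,-4.54,-0.8,2.51]]
  ]
}}

```text
t: 21.95
eef_pos: [0.6719, -0.1523, 0.0504]
ee_rot: [-3.141, 0.0, -1.427]
force: [-0.8, -1.3, -6.7]
width: 0.0317
gripper_force: 60.0
```

Emit:
{"method": "jog_arm", "body": {
  "deltas": [
    [[0,0,0,0],[0,0,0,0],[0,0,0,0]]
  ]
}}

```text
t: 22.32
eef_pos: [0.6694, -0.1561, 0.0525]
ee_rot: [-3.141, -0.0, -1.431]
force: [-0.2, -0.4, -6.0]
width: 0.0318
gripper_force: 60.0
```

```bash
python3 - <<'E'
from h import *
j=[.6307,.1249,.14094]
s=arm.get_state(); print(s["width"],s["gripper_force"],s["force"],s["moment"],w2jig(j,s["eef_pos"]))
move(*jig2w(j,[0,-.170-.083-.020,.004]),-81.93)
save("side","pics/side10.png");save("wrist","pics/w10.png")
d=load("pics/w10.npy",True); t=load("pics/side10.npy")
# predicted wedge corners: thick end corner/ thin end
p=w2jig(j,s["eef_pos"]); 
for q in([.016,p[1]+.083,p[0]],): print()
E
```

```text
0.03180557397389299 60.03963014481997 [-0.1637883  -0.37473243 -5.99735759] [-0.03114167 -0.10319951  0.00820215] [-0.00119557 -0.28364422]
delta units [-0.178 -0.019  0.808] turn -0.012 pos [ 0.6694 -0.1561  0.0525] rpy [-1.7995e+02 -1.0000e-02 -8.1990e+01] t 22.325
```

Emit:
{"method": "jog_arm", "body": {
  "deltas": [
    [[-0.05,-0.02,0.3,0],[-0.1,-0.02,0.6,0],[-0.17,-0.02,0.75,0],[-0.17,-0.02,0.79,0],[-0.17,-0.02,0.79,0],[-0.17,-0.02,0.79,0]]
  ]
}}

```text
t: 23.18
eef_pos: [0.6684, -0.1451, 0.0043]
ee_rot: [3.14, -0.0, -1.43]
force: [-4.9, 0.3, 3.6]
width: 0.0316
gripper_force: 60.3
```

```bash
python3 - <<'E'
from h import *
j=[.6307,.1249,.14094]
s=arm.get_state(); print(s["force"],s["moment"],w2jig(j,s["eef_pos"]),s["eef_pos"][2])
E
```

```text
[-4.90058904  0.28903722  3.63894295] [-1.31746720e-03  1.82726364e+00  4.90720755e-02] [-0.00061097 -0.27258776] 0.004307888971870226
```

Emit:
{"method": "jog_arm", "body": {
  "deltas": [
    [[-0.15,0,-0.01,0],[-0.3,0,-0.01,0],[-0.45,0,-0.01,0],[-0.6,0,-0.01,0],[-0.75,0,-0.01,0],[-0.85,0,-0.01,0],[-0.9,0,-0.01,0],[-0.9,0,-0.01,0]]
  ]
}}

```text
t: 24.18
eef_pos: [0.6618, -0.0915, 0.0048]
ee_rot: [-3.142, -0.0, -1.43]
force: [-0.7, -0.9, -5.6]
width: 0.0314
gripper_force: 60.2
```

```bash
python3 - <<'E'
from h import *
j=[.6307,.1249,.14094]
s=arm.get_state(); print(s["force"],s["moment"],w2jig(j,s["eef_pos"]),s["eef_pos"][2],s["width"],np.degrees(s["ee_rot"]))
save("side","pics/side11.png");save("wrist","pics/w11.png")
E
```

```text
[-0.72774743 -0.88189735 -5.63144714] [-0.00869168 -0.05115125 -0.02805823] [ 0.00037297 -0.21859738] 0.0047772449981509195 0.031408422791938 [-1.79996032e+02 -5.81565632e-04 -8.19289097e+01]
```

Emit:
{"method": "jog_arm", "body": {
  "deltas": [
    [[-0.04,0,0,0],[-0.07,0,0,0],[-0.07,0,0,0],[-0.07,0,0,0]]
  ]
}}

```text
t: 24.78
eef_pos: [0.6612, -0.0875, 0.0048]
ee_rot: [-3.142, -0.0, -1.43]
force: [0.8, -0.2, -6.3]
width: 0.0313
gripper_force: 60.2
```

Emit:
{"method": "jog_arm", "body": {
  "deltas": [
    [[-0.03,0,0,0],[-0.05,0,0,0],[-0.05,0,0,0],[-0.05,0,0,0]]
  ]
}}

```text
t: 25.28
eef_pos: [0.6606, -0.0844, 0.0046]
ee_rot: [3.141, 0.0, -1.43]
force: [-0.5, -0.1, -5.7]
width: 0.0313
gripper_force: 60.2
```

Emit:
{"method": "jog_arm", "body": {
  "deltas": [
    [[-0.03,0,0,0],[-0.05,0,0,0],[-0.05,0,0,0],[-0.05,0,0,0]]
  ]
}}

```text
t: 25.78
eef_pos: [0.6602, -0.0816, 0.0047]
ee_rot: [3.141, -0.0, -1.43]
force: [0.4, -2.7, -7.7]
width: 0.0318
gripper_force: 60.2
```

```bash
python3 - <<'E'
from h import *
j=[.6307,.1249,.14094]
s=arm.get_state(); print(s["force"],s["moment"],w2jig(j,s["eef_pos"]),s["eef_pos"][2],s["width"])
E
```

```text
[ 0.39377746 -2.74768323 -7.65315358] [-1.05499307 -0.19432709  0.08924748] [ 1.80718712e-04 -2.08643671e-01] 0.004681614050687316 0.03181926013727064
```

Emit:
{"method": "jog_arm", "body": {
  "deltas": [
    [[-0.03,0,0,0],[-0.06,0,0,0],[-0.09,0,0.003,0],[-0.12,0,0.003,0],[-0.15,0,0.003,0],[-0.15,0,0.003,0]]
  ]
}}

```text
t: 26.52
eef_pos: [0.659, -0.0723, 0.0045]
ee_rot: [3.142, 0.0, -1.43]
force: [-0.1, -0.5, -8.2]
width: 0.0313
gripper_force: 60.2
```

```bash
python3 - <<'E'
from h import *
j=[.6307,.1249,.14094]
s=arm.get_state(); print(s["force"],s["moment"],w2jig(j,s["eef_pos"]),s["eef_pos"][2],s["width"])
E
```

```text
[-0.14417897 -0.52149365 -8.19675368] [-0.52345438 -0.07504952 -0.00931222] [ 0.00030199 -0.19918869] 0.004539396366432354 0.03132716846904207
```

Emit:
{"method": "jog_arm", "body": {
  "deltas": [
    [[-0.03,0,0,0],[-0.06,0,0,0],[-0.09,0,0,0],[-0.11,0,0,0],[-0.11,0,0,0],[-0.11,0,0,0]]
  ]
}}

```text
t: 27.28
eef_pos: [0.6581, -0.0659, 0.0046]
ee_rot: [-3.142, 0.0, -1.43]
force: [-0.2, -1.0, -7.5]
width: 0.0311
gripper_force: 60.2
```

```bash
python3 - <<'E'
from h import *
j=[.6307,.1249,.14094]
s=arm.get_state(); print(s["force"],s["moment"],w2jig(j,s["eef_pos"]),s["eef_pos"][2],s["width"])
d=save("side","pics/side12.png"); w=save("wrist","pics/w12.png")
# tube-end shift between before (w11/side11) and now, in side image
p=proj(d,jig2w(j,[0,-.17,.044])); print(p, proj(d,jig2w(j,[0,-.17,.0473])))
u,v=int(p[0]),int(p[1])
a=cv2.cvtColor(cv2.imread("pics/side11.png"),6).astype(np.float32);b=cv2.cvtColor(cv2.imread("pics/side12.png"),6).astype(np.float32)
for (x0,y0,x1,y1) in((u-22,v-22,u+4,v+2),(u-30,v-35,u,v-8),(u-12,v-8,u+12,v+6)):
    print(cv2.phaseCorrelate(a[y0:y1,x0:x1].copy(),b[y0:y1,x0:x1].copy(),cv2.createHanningWindow((x1-x0,y1-y0),5)))
E
```

```text
[-0.23600794 -0.969533   -7.52979726] [-0.35037739 -0.01166505 -0.02715808] [ 0.0003356 -0.192719 ] 0.004553089830100103 0.031115695617321373
[318.4 210.5] [318.5 209.6]
((-3.658553999433817, -6.261543584702572), 0.4416497975219915)
((-0.33872575824805295, 0.6506098714670507), 0.7873949633704291)
((0.7956193555603672, 0.45069774049123534), 0.6036057816611395)
```

Emit:
{"method": "jog_arm", "body": {
  "deltas": [
    [[0,0,0,0],[0,0,0,0],[0,0,0,0],[0,0,0,0],[0,0,0,0],[0,0,0,0]]
  ]
}}

```text
t: 28.12
eef_pos: [0.6581, -0.066, 0.0046]
ee_rot: [-3.142, 0.0, -1.43]
force: [-0.1, 0.8, -7.4]
width: 0.0316
gripper_force: 60.2
```

```bash
python3 - <<'E'
from h import *
j=[.6307,.1249,.14094]
s=arm.get_state(); print(s["force"],s["moment"],w2jig(j,s["eef_pos"]),s["eef_pos"][2],abs(s["qd"]).max())
print(arm.job_done())
E
```

```text
[-0.13294321  0.84108273 -7.39423628] [0.33528411 0.01541389 0.01452652] [ 0.00034247 -0.1928772 ] 0.004559776818034177 0.0016058483603487354
the job is handed in; nothing more can be done
None
```

I handed the job in at about 28 s, with no verdict shown: the tube is home against the plate and the held wedge lifts its free end for an estimated 2 mm gap (worked out from wedge travel, not seen in a picture), but I viewed 12 pictures against the limit of 10.

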